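# Open and torque the dolly outriggers

### The arm

A 6-joint arm with a two-finger parallel gripper is mounted at the origin on the work surface. World frame = base frame: x ahead of the robot, y to its left, z up, the work surface at z = 0. Lengths are in m, angles in rad, forces in N, time in s.
With the tool pointing down it reaches from about 0.425 to 0.925 m from the base axis. Payload 12.5 kg.
Tool frame: the origin (TCP) lies at the very end of the fingers, on their centre line; the grasp point (between the pads) lies 19 mm behind it (grip_depth is the distance from the TCP to the grasp point, in m); z points along the fingers, y is the direction in which the jaws open and shut (so a half turn about z gives the same grasp; the last joint's range is limited). The gripper opens to 85 mm and grips with 20 to 120 N. Pads are 22 mm wide; open, the fingers measure 114 mm over their backs; the gripper's body (76 mm by 85 mm) begins 54 mm behind the grasp point. The pads swing forward as they close: fully open they stand 13 mm farther back than shut.
Start: joints at [1.229, 0.491, 1.559, -0, 1.092, -0.106], TCP at [0.146, 0.608, 0.231] pointing down, gripper open.
Joint ranges: [-3.1, 3.1], [-0.84, 2.19], [0.05, 2.79], [-1.13, 4.28], [0.06, 2.93], [-2.69, 2.69]. Speed limits (rad/s): [2.22, 2.22, 2.79, 3.14, 3.14, 3.14].

### API

Orientations are given as [roll, pitch, yaw] about the fixed x, y, z axes, in that order (R = Rz(yaw) Ry(pitch) Rx(roll)).
In Python, from station import reach, movel, movej, set_gripper, wait, inverse_kinematics, state, read_camera, camera_params, Unreachable, close_job, grip_depth gives the robot as it stands. Calls block until the motion is done:
- reach(position, orientation): joint-space move of the TCP to a pose.
- movel(position, rotation=None, max_speed=0.15, contact_N=None): straight line of the TCP; rotation=None keeps the orientation; max_speed is the mean speed in m/s. With contact_N (N) it stops when the force on the tool has changed by that much, and returns True; else False.
- movej(angles): joint-space move.
- set_gripper(opening, squeeze=None): finger opening in m; squeeze is the grip in N (None keeps the last); returns when the fingers have stopped.
- wait(seconds).
- inverse_kinematics(position, orientation): joint angles nearest the present ones, or None.
- state(): the state.
- read_camera(name): name is "scene" or "side" or "wrist"; returns the picture (384x512x3 uint8, red, green, blue); there is no depth.
- camera_params(name): a dict with "vfov" (degrees; the focal length in pixels is half the picture's height over the tangent of half this angle, whatever the lens; pixels are square), "cx", "cy" (the principal point, pixels), "view" (4x4, takes a point from world to camera coordinates). Camera axes: x right, y up, looking along -z (the intrinsics and any distortion apply to the point x, -y, -z); pixel columns grow to the right and rows downward; lengths in m; the calibration is good to about 2 mm. The wrist camera is an equidistant fisheye: a pixel r from the principal point sees the ray r / f radians off the axis. A picture is of the moment at which its call begins: read the wrist's pose just before it. camera_params takes no time and is no camera call; for the wrist camera it gives the pose at the moment of the call.
A pose or a line that the arm cannot do raises Unreachable and nothing moves.
- close_job(): hands the job in, once; it reports no verdict.
The state is a dict: "time": time; "joint_positions": joint angles; "qd": joint speeds; "effort": joint torques, N m; "tcp_pos": TCP position; "orientation": TCP orientation; "force": force on the tool from outside, world axes, zero at the start; "ft_torque": the same for the moment, N m; "gripper_width": finger opening in m.
Only numpy, scipy, OpenCV 4.12 (cv2) and the standard library are available. Lean on these libraries where they do the work, as an engineer would, in place of code of your own. Each camera call takes 0.05 s, during which the arm holds its last target. There are 200 camera calls.

### The job

Two or three caster outriggers of a camera dolly stand on the bench with their legs folded. Swing each leg out until it snaps fully home, and only then tighten the big square nut above it clockwise with the click wrench, pushing on until the handle clearly trips. When all are done lay the wrench back flat on the rubber mat, wholly on it and along it, and leave the other things lying on the bench where they are.

Things in the scene. Friction and masses are not known exactly. Their poses are not given: they have to be found in the camera images.
- nutA (a point): Square clamp nut of the right-hand outrigger (seen from the robot); None if absent. Point on its vertical axis (also the leg's pivot), 53 mm above the bench. Steel, 36 mm square, flats 16 mm high, a 6 mm cone and 6 mm stud above; stands on a round collar 68 mm across, top 42 mm above the bench. x and y are square to its flats and turn with it. Below: 110 mm square base, held by a low frame screwed to the bench.
- postA (a point): Grip post of the right-hand leg; None if absent. Upright steel pin 16 mm across, from 36 to 82 mm above the bench; this point is on its axis, 62 mm up, 120 mm from the nut's axis. The leg is a grey bar 26 mm wide, its top 36 mm above the bench, with a rubber foot under the post.
- legbodyA (a joint): Swing of the right-hand leg, rad: about 0 folded, grows clockwise seen from above, 1.25 fully out (end stop; leg then points roughly at the robot). An over-centre spring resists (about 3 N at the post) up to 0.72, then pulls the leg home to 1.25 and holds it.
- nutbodyA (a joint): Turn of the right-hand nut, rad: grows as it is tightened (clockwise from above), 0.70 is its stop; starts at 0 to 0.25. Takes 0.55 N m at 0, rising evenly to 1.04 N m at 0.70; stays by friction. The wrench begins to trip with the nut at about 0.57, and is fully tripped only with it at 0.70.
- nutB (a point): Square clamp nut of the middle outrigger (seen from the robot); None if absent. Point on its vertical axis (also the leg's pivot), 53 mm above the bench. Steel, 36 mm square, flats 16 mm high, a 6 mm cone and 6 mm stud above; stands on a round collar 68 mm across, top 42 mm above the bench. x and y are square to its flats and turn with it. Below: 110 mm square base, held by a low frame screwed to the bench.
- postB (a point): Grip post of the middle leg; None if absent. Upright steel pin 16 mm across, from 36 to 82 mm above the bench; this point is on its axis, 62 mm up, 120 mm from the nut's axis. The leg is a grey bar 26 mm wide, its top 36 mm above the bench, with a rubber foot under the post.
- legbodyB (a joint): Swing of the middle leg, rad: about 0 folded, grows clockwise seen from above, 1.25 fully out (end stop; leg then points roughly at the robot). An over-centre spring resists (about 3 N at the post) up to 0.72, then pulls the leg home to 1.25 and holds it.
- nutbodyB (a joint): Turn of the middle nut, rad: grows as it is tightened (clockwise from above), 0.70 is its stop; starts at 0 to 0.25. Takes 0.55 N m at 0, rising evenly to 1.04 N m at 0.70; stays by friction. The wrench begins to trip with the nut at about 0.57, and is fully tripped only with it at 0.70.
- nutC (a point): Square clamp nut of the left-hand outrigger (seen from the robot); None if absent. Point on its vertical axis (also the leg's pivot), 53 mm above the bench. Steel, 36 mm square, flats 16 mm high, a 6 mm cone and 6 mm stud above; stands on a round collar 68 mm across, top 42 mm above the bench. x and y are square to its flats and turn with it. Below: 110 mm square base, held by a low frame screwed to the bench.
- postC (a point): Grip post of the left-hand leg; None if absent. Upright steel pin 16 mm across, from 36 to 82 mm above the bench; this point is on its axis, 62 mm up, 120 mm from the nut's axis. The leg is a grey bar 26 mm wide, its top 36 mm above the bench, with a rubber foot under the post.
- legbodyC (a joint): Swing of the left-hand leg, rad: about 0 folded, grows clockwise seen from above, 1.25 fully out (end stop; leg then points roughly at the robot). An over-centre spring resists (about 3 N at the post) up to 0.72, then pulls the leg home to 1.25 and holds it.
- nutbodyC (a joint): Turn of the left-hand nut, rad: grows as it is tightened (clockwise from above), 0.70 is its stop; starts at 0 to 0.25. Takes 0.55 N m at 0, rising evenly to 1.04 N m at 0.70; stays by friction. The wrench begins to trip with the nut at about 0.57, and is fully tripped only with it at 0.70.
- wrench_grip (a point): Middle of the click wrench's black grip, near its balance point, 110 mm from the socket axis, 24 mm above the wrench's underside. Wrench 230 mm long: bar handle 24 mm wide, 22 mm high, its underside 13 mm above what the wrench lies on; square socket ring at one end, round pommel (34 mm across, 36 high) at the other. x points from socket to pommel, z up.
- wrench_socket (a point): Centre of the underside of the wrench's socket ring: 58 mm square outside, 26 mm high with its top frame, 42 mm square hole right through, sides along and across the handle (until tripped). Goes down over a nut in any of four quarter-turn positions, 3 mm play each side, until it rests on the collar, this point level with the collar's top.
- wrench_head (a joint): Breakaway joint of the wrench, rad: 0 while the handle is straight, up to 0.95 N m; then the handle gives about the socket axis against a gently rising torque up to its stop at 0.26 (1.16 N m); above 0.15 is clearly tripped. Springs back to 0 when let off.
- mat: Fixed black rubber mat, 300 x 140 x 4 mm, on which the wrench lies at the start; origin at the centre of its underside, x along its length (roughly away from the robot), z up.
- tape: Loose roll of grey tape lying flat, 90 mm across, 24 mm high; origin at its underside. Not part of the job.
- lenscap_center (a point): Loose black lens cap, 72 mm across, 16 mm high; origin at its centre. Not part of the job.
- caster_center (a point): Loose spare rubber wheel lying flat, 70 mm across, 25 mm high; origin at its centre. Not part of the job.
- battery: Loose black battery, 70 x 45 x 30 mm; origin at its underside. Not part of the job.
- driver: Loose screwdriver lying on the bench; origin at its underside. Not part of the job.
Not all that is in view belongs to the job. What is shaped like the part that bears nutC but pink is not meant.

How it is judged:
By the outcome, as a careful person would: the job done as asked, in the order asked, and still so for the second after the job is handed in, with the robot touching nothing.
Of unitA, unitB, unitC only 2 to 3 are there at a start; the rules pass over those that are not, and their reading is None.
At some moment in a run one of wrench may be knocked a few centimetres aside while the robot is not near it.
Once in a run the grip may slacken for a moment while it holds something.
It also fails if it takes over 210 s, if anything falls off the work surface, if the arm or the gripper's body presses on something with over 40 N, if the wrist force passes 120 N, or if a joint passes its speed limit or range.

## Working session

There is one attempt and no reset: what is moved stays moved. The work goes in short steps, each a Python script; the robot and the scene stay as the last script left them, time stands still between calls to the robot, and variables do not carry over. Pictures are saved under pics/ and viewed, about 12 in all and at most 16, crops included, and the job is handed in when it is done.

```bash
mkdir -p pics; ls; cat > h.py <<'E'
import numpy as np, cv2
from station import *
def snap(name,fn=None):
    P=camera_params(name); im=read_camera(name)
    if fn: cv2.imwrite('pics/'+fn,im[:,:,::-1])
    return im,P
def ray(P,u,v,name):
    V=np.array(P['view']); R=V[:3,:3]; o=-R.T@V[:3,3]
    f=192/np.tan(np.radians(P['vfov'])/2)
    x,y=(u-P['cx'])/f,(v-P['cy'])/f
    if name=='wrist':
        r=np.hypot(x,y); s=np.sin(r)/r if r>1e-9 else 1
        d=np.array([x*s,-y*s,-np.cos(r)])
    else: d=np.array([x,-y,-1.])
    return o,R.T@d
def onz(P,u,v,name,z):
    o,d=ray(P,u,v,name); return (o+d*(z-o[2])/d[2])[:2]
def proj(P,p,name):
    V=np.array(P['view']); c=V[:3,:3]@np.array(p)+V[:3,3]; x,y,z=c[0],-c[1],-c[2]
    f=192/np.tan(np.radians(P['vfov'])/2)
    if name=='wrist':
        h=np.hypot(x,y); t=np.arctan2(h,z); return np.array([P['cx']+f*t*x/h,P['cy']+f*t*y/h])
    return np.array([P['cx']+f*x/z,P['cy']+f*y/z])
E
python3 - <<'E'
from h import *
for n in ['scene','side','wrist']:
    im,P=snap(n,n+'0.png'); print(n,P)
a=[cv2.imread(f'pics/{n}0.png') for n in ['scene','side']]
for n,i in zip(['scene','side'],a): cv2.imwrite(f'pics/{n}0b.png',cv2.resize(i,(800,600),interpolation=cv2.INTER_CUBIC))
print(state(),grip_depth)
E
```

```text
pics
scene {'vfov': 42.607810094578795, 'cx': 257.3695611905791, 'cy': 190.19560435558682, 'view': array([[-0.62093633,  0.78370629, -0.01557345,  0.27683734],
       [-0.67724373, -0.52636974,  0.51407764,  0.29490205],
       [ 0.39468849,  0.3297565 ,  0.85760227, -1.67196514],
       [ 0.        ,  0.        ,  0.        ,  1.        ]])}
side {'vfov': 57.500866271352535, 'cx': 262.10396120436775, 'cy': 187.95640681932858, 'view': array([[ 0.96301794, -0.26934366,  0.0071018 , -0.44031814],
       [ 0.16659976,  0.6159663 ,  0.76995457, -0.15652405],
       [-0.21175685, -0.7402969 ,  0.63805919, -0.98373461],
       [ 0.        ,  0.        ,  0.        ,  1.        ]])}
wrist {'vfov': 65.70646984690485, 'cx': 259.3149329550793, 'cy': 187.35747307531508, 'view': array([[ 2.35456091e-01,  9.71884861e-01, -4.96735111e-04,
        -6.24143649e-01],
       [-9.30064474e-01,  2.25175996e-01, -2.90303024e-01,
         3.66119272e-02],
       [-2.82029261e-01,  6.88156109e-02,  9.56934641e-01,
        -3.79570333e-01],
       [ 0.00000000e+00,  0.00000000e+00,  0.00000000e+00,
         1.00000000e+00]])}
{'time': 0.15, 'joint_positions': array([ 1.22940755e+00,  4.91386482e-01,  1.55933938e+00,  1.44965546e-05,
        1.09169822e+00, -1.05600878e-01]), 'qd': array([ 2.56720435e-04, -1.18985696e-03, -2.16651640e-03, -1.47337606e-03,
        2.77813836e-03,  2.06060804e-06]), 'effort': array([ 1.30742421e-03, -6.18705153e+01, -2.61690706e+01, -7.50604408e-05,
        3.22909917e-03, -6.26312911e-06]), 'tcp_pos': array([0.14592112, 0.60754416, 0.23087318]), 'orientation': array([-3.14076721e+00, -1.00423437e-04,  2.90579803e+00]), 'force': array([-0.13348247,  0.37585173, -0.43837334]), 'ft_torque': array([ 0.02294209, -0.04030264, -0.02052894]), 'gripper_width': 0.08538248146512414} 0.0187
```

View pics/scene0b.png

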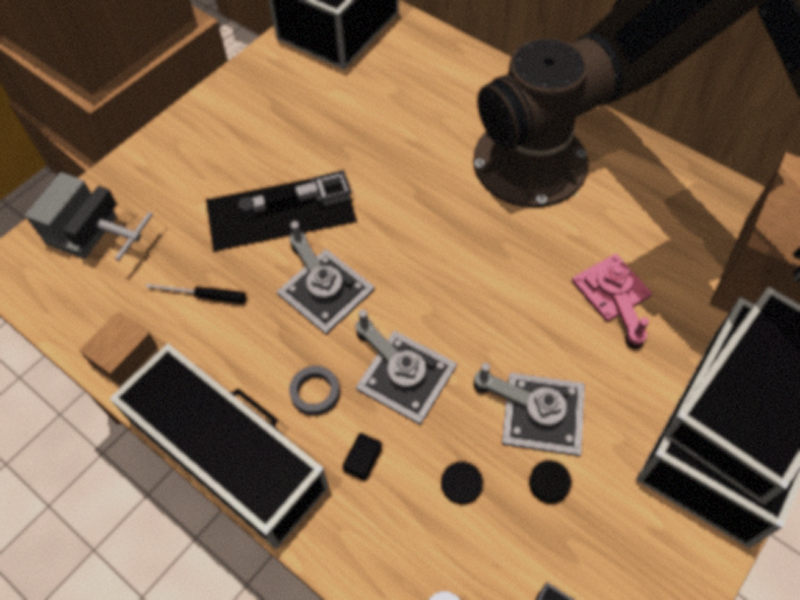

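View pics/side0b.png

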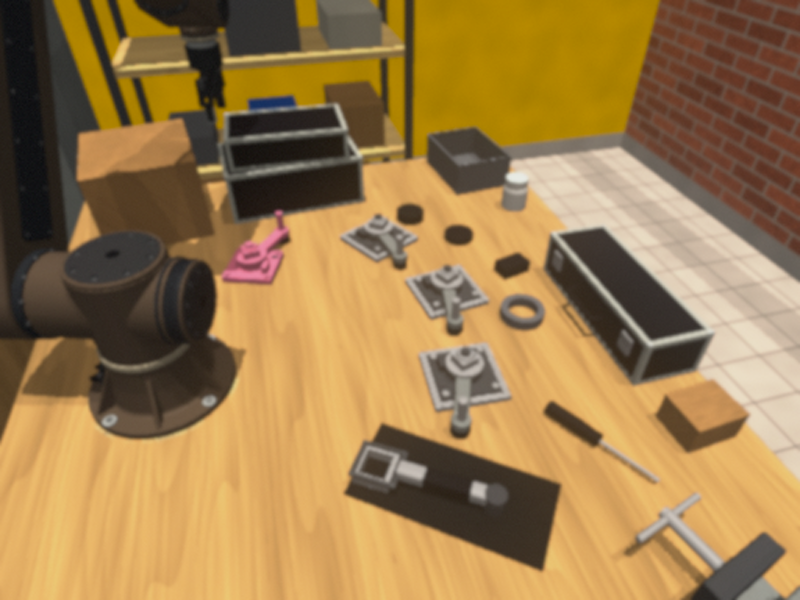

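Scene picture (800-px coordinates): three grey units, nut A (324,278) with post (295,226), B (405,366) with post (362,318), and C (547,404) with post (482,370). The look-alike is the pink unit at (612,278), which is not meant. The wrench is on the mat, socket (333,188) and pommel (247,203). Other loose things are the tape (314,390), battery (362,456), lens cap and wheel (462,482)/(550,482), and driver (200,293).

```bash
python3 - <<'E'
from h import *
S=camera_params('scene');D=camera_params('side')
k=1/1.5625
def tri(a,b):
    o1,d1=ray(S,a[0]*k,a[1]*k,'scene');o2,d2=ray(D,b[0]*k,b[1]*k,'side')
    A=np.stack([d1,-d2],1); t=np.linalg.lstsq(A,o2-o1,rcond=None)[0]
    p,q=o1+d1*t[0],o2+d2*t[1]; return (p+q)/2,np.linalg.norm(p-q)
for n,a,b in [('nutA',(323,273),(464,352)),('nutB',(405,361),(447,270)),('nutC',(547,400),(378,222)),('socket',(333,187),(379,465)),('pommel',(247,203),(497,495)),
 ('postA',(295,226),(461,415)),('postB',(362,317),(453,312)),('postC',(482,370),(400,250))]:
    p,e=tri(a,b); print(n,p.round(3),round(e,4),'z.07',onz(S,a[0]*k,a[1]*k,'scene',.07).round(3),'r',np.hypot(*p[:2]).round(3))
for n,c in [('tape',(314,390)),('batt',(362,456)),('cap',(462,482)),('whl',(550,482)),('mat',(209,198)),('mat',(347,172)),('mat',(355,218)),('mat',(217,248)),('pinknut',(612,275)),('drv',(245,296)),('case',(170,345)),('case',(325,465))]: print(n,onz(S,c[0]*k,c[1]*k,'scene',.01).round(3))
E
```

```text
nutA [ 0.519 -0.132  0.064] 0.0003 z.07 [ 0.521 -0.129] r 0.535
nutB [0.567 0.104 0.061] 0.0005 z.07 [0.571 0.107] r 0.577
nutC [0.473 0.34  0.051] 0.0024 z.07 [0.48  0.343] r 0.583
socket [ 0.328 -0.281  0.019] 0.0045 z.07 [ 0.354 -0.25 ] r 0.432
pommel [ 0.477 -0.384  0.036] 0.0041 z.07 [ 0.49  -0.359] r 0.612
postA [ 0.469 -0.253  0.057] 0.0029 z.07 [ 0.473 -0.245] r 0.532
postB [ 0.541 -0.016  0.053] 0.0034 z.07 [ 0.549 -0.01 ] r 0.541
postC [0.494 0.218 0.049] 0.003 z.07 [0.502 0.224] r 0.54
tape [ 0.695 -0.006]
batt [0.737 0.142]
cap [0.667 0.305]
whl [0.576 0.421]
mat [ 0.503 -0.474]
mat [ 0.271 -0.289]
mat [ 0.354 -0.196]
mat [ 0.583 -0.369]
pinknut [0.152 0.292]
drv [ 0.629 -0.244]
case [ 0.793 -0.28 ]
case [0.788 0.103]
```

```bash
python3 - <<'E'
from h import *
from scipy.spatial.transform import Rotation as Ro
P=camera_params('wrist');s=state();V=np.array(P['view']);R=V[:3,:3];o=-R.T@V[:3,3]
T=Ro.from_euler('xyz',s['orientation']).as_matrix()
print('cam in tool',T.T@(o-s['tcp_pos']),'axis',T.T@(-R[2]))
# hover with camera over each nut
ims=[]
for n,p in [('C',(.473,.34)),('B',(.567,.104)),('A',(.519,-.132))]:
    a=np.arctan2(p[1],p[0]); 
    y=a+np.pi/2
    best=None
    for yy in (a+np.pi,a,):
        q=inverse_kinematics([p[0],p[1],.30],[np.pi,0,yy])
        if q is not None:
            print(n,yy,q.round(2) if hasattr(q,'round') else q)
            if best is None or abs(q[5])<abs(best[1][5]): best=(yy,q)
    reach([p[0],p[1],.30],[np.pi,0,best[0]]); wait(.3)
    P=camera_params('wrist'); im=read_camera('wrist'); np.savez(f'w{n}.npz',im=im,view=P['view'])
    print(state()['tcp_pos'],proj(P,[*p,.06],'wrist'))
    ims.append(im[:,:,::-1])
cv2.imwrite('pics/w1.png',np.hstack([cv2.resize(i,(400,300)) for i in ims[:2]])); 
m=np.vstack([np.hstack([cv2.resize(i,(400,300),interpolation=cv2.INTER_AREA) for i in ims[:2]]),np.hstack([cv2.resize(ims[2],(400,300),interpolation=cv2.INTER_AREA),np.zeros((300,400,3),np.uint8)])])
cv2.imwrite('pics/w1.png',m)
E
```

```text
cam in tool [ 0.07393733 -0.00045496 -0.14274199] axis [-2.90415242e-01 -7.29109287e-05  9.56900717e-01]
C 3.7648355451199285 [ 0.51  0.37  1.57  0.    1.2  -1.68]
C 0.6232428915301353 [ 0.51  0.37  1.57 -0.    1.2   1.46]
[0.47278839 0.34029407 0.29993096] [259.67591815 156.25019111]
B 3.3229977425172965 [ 0.07  0.36  1.59  0.    1.2  -1.69]
B 0.18140508892750323 [ 0.07  0.36  1.59 -0.    1.2   1.46]
[0.56687919 0.10468112 0.30002721] [259.92973313 156.30847732]
A 2.8925379260802107 [-0.37  0.3   1.68  0.    1.16 -1.69]
A -0.24905472750958257 [-0.37  0.3   1.68 -0.    1.16  1.45]
[ 0.519231   -0.13135725  0.29996996] [259.86093142 156.43701902]
```

View pics/w1.png

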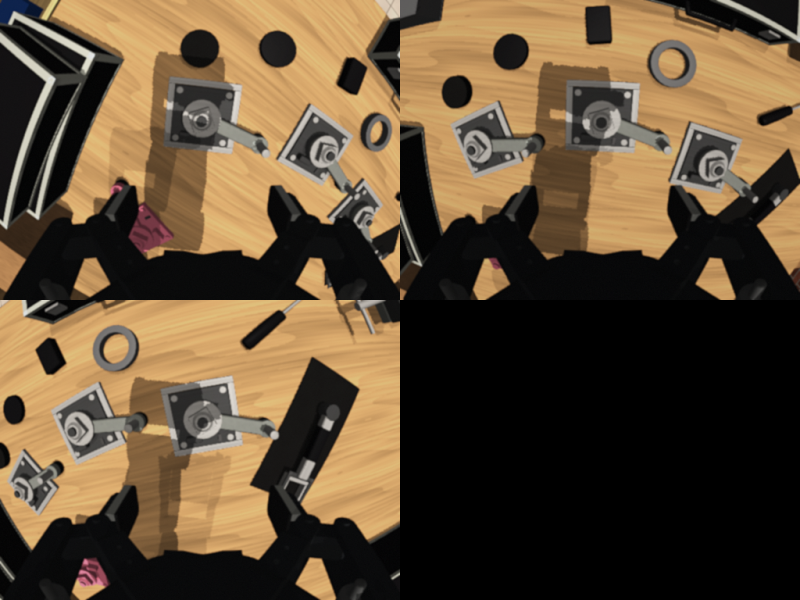

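The choice is confirmed: grey units C, B and A sit under the camera near (200,120) in each tile, with the pink one at lower left. Next are enlarged crops for the nut angles and posts.

```bash
python3 - <<'E'
from h import *
t=[]
for n in 'CBA':
    d=np.load(f'w{n}.npz');im=d['im'][:,:,::-1]
    c=im[115:205,200:360]; t.append(cv2.resize(c,None,fx=3.3,fy=3.3,interpolation=cv2.INTER_CUBIC)[:, :528])
h=[cv2.resize(x,(400,225)) for x in t]
x=[cv2.convertScaleAbs(cv2.resize(np.load(f'w{n}.npz')['im'][115:195,215:305][:,:,::-1],(266,236),interpolation=cv2.INTER_CUBIC),alpha=1.6) for n in 'CBA']
y=[cv2.resize(np.load(f'w{n}.npz')['im'][135:215,280:370][:,:,::-1],(266,236),interpolation=cv2.INTER_CUBIC) for n in 'CBA']
cv2.imwrite('pics/c1.png',np.vstack([np.hstack(x),np.hstack(y)]))
E
```

```text
(no output)
```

View pics/c1.png

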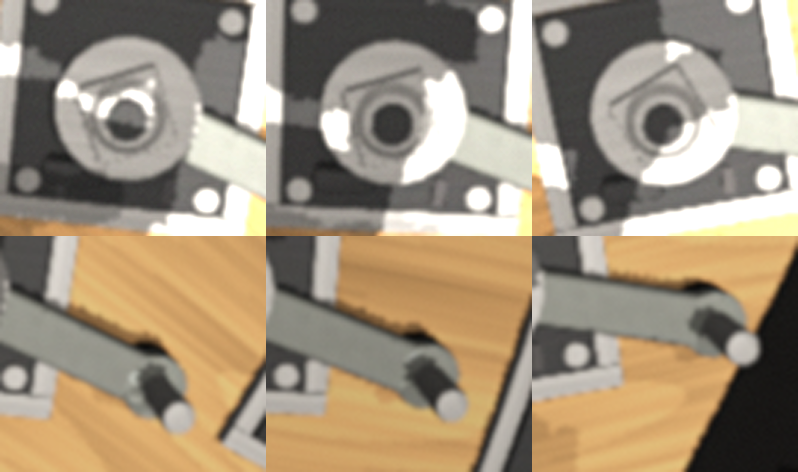

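```bash
python3 - <<'E'
from h import *
k=90/266
P0=camera_params('wrist')
D={'C':((128,118),(180,179),(80,82),(157,65)),'B':((127,123),(186,167),(79,92),(154,68)),'A':((130,125),(211,112),(80,105),(148,67))}
out={}
for n,(s,p,e1,e2) in D.items():
    P=dict(P0);P['view']=np.load(f'w{n}.npz')['view']
    g=lambda q,ox,oy,z:onz(P,ox+q[0]*k,oy+q[1]*k,'wrist',z)
    nu=g(s,215,115,.07);po=g(p,280,135,.082);a=g(e1,215,115,.06);b=g(e2,215,115,.06)
    d=b-a
    v=po-nu
    print(n,'nut',nu.round(4),'post',po.round(4),'r',np.hypot(*v).round(4),'legang',np.degrees(np.arctan2(v[1],v[0])).round(1),'edge len',np.hypot(*d).round(4),'ang',np.degrees(np.arctan2(d[1],d[0])).round(1), 'edge dist', abs(np.cross(d/np.hypot(*d),nu-a)).round(4))
E
```

```text
C nut [0.475  0.3436] post [0.4969 0.2259] r 0.1197 legang -79.4 edge len 0.0346 ang -41.8 edge dist 0.0185
B nut [0.5681 0.1067] post [ 0.5458 -0.0103] r 0.1192 legang -100.8 edge len 0.0346 ang -61.7 edge dist 0.018
A nut [ 0.5201 -0.1311] post [ 0.4743 -0.2426] r 0.1206 legang -112.3 edge len 0.0344 ang -74.9 edge dist 0.017<stdin>:12: DeprecationWarning: Arrays of 2-dimensional vectors are deprecated. Use arrays of 3-dimensional vectors instead. (deprecated in NumPy 2.0)
```

```bash
cat >> h.py <<'E'
NUT={'C':(.475,.3436),'B':(.5681,.1067),'A':(.5201,-.1311)}
LEG={'C':-79.4,'B':-100.8,'A':-112.3}
EDGE={'C':-41.8,'B':-61.7,'A':-74.9}
pi=np.pi
E
python3 - <<'E'
from h import *
set_gripper(0.0)
def pose(n,psi,z,r=.117):
    c=NUT[n]; return [c[0]+r*np.cos(psi),c[1]+r*np.sin(psi),z],[pi,0,psi+1.5*pi]
for n in 'ABC':
    f0=np.radians(LEG[n])
    reach(*pose(n,f0+.34,.15)); p,o=pose(n,f0+.34,.048); movel(p,o)
    fm=0
    for q in np.arange(.1,1.21,.11):
        try: movel(*pose(n,f0-q+.17,.048,.117 if q<.8 else .114),max_speed=.08)
        except Unreachable: print(n,'unreach',q); break
        fm=max(fm,np.linalg.norm(state()['force']))
    p=state()['tcp_pos']; print(n,'end',q,p,'fmax',fm,state()['force'].round(1),state()['time'])
    movel([p[0],p[1],.2])
im,P=snap('scene','s2.png'); im2,_=snap('side')
cv2.imwrite('pics/s2.png',np.vstack([cv2.resize(im[90:300,130:400],(600,467)),])[:,:,::-1])
E
```

```text
A end 1.2000000000000002 [ 0.40784991 -0.14880476  0.04805355] fmax 3.3626502384884054 [0.9 0.2 0.1] 12.9167
B end 1.2000000000000002 [0.46153676 0.06704955 0.04803654] fmax 3.5318399620662815 [ 0.1 -0.8 -0. ] 19.65
C end 1.2000000000000002 [0.39018946 0.26778329 0.04800118] fmax 3.614579805875927 [-0.2 -0.2 -0.3] 26.575
```

View pics/s2.png

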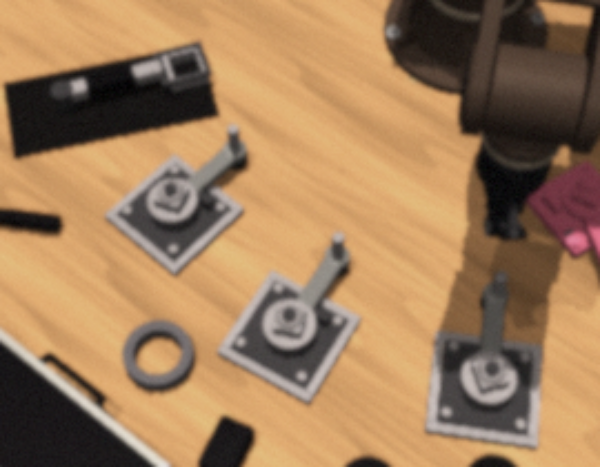

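All three legs are out: post tops at A (233,131), B (338,240) and C (500,279). I'll check their swing numerically and look at the wrench with the wrist camera.

```bash
python3 - <<'E'
from h import *
S=camera_params('scene')
for n,c in [('A',(233,131)),('B',(338,240)),('C',(500,279))]:
    p=onz(S,130+c[0]/2.222,90+c[1]/2.222,'scene',.082); v=p-NUT[n]
    print(n,p.round(3),np.hypot(*v).round(3),(-(np.degrees(np.arctan2(v[1],v[0]))-LEG[n])%360*np.pi/180).round(2), np.degrees(np.arctan2(v[1],v[0])).round(1))
set_gripper(.085)
p=(.40,-.33);a=np.arctan2(p[1],p[0])
reach([.43,-.34,.30],[pi,0,a]); wait(.3)
P=camera_params('wrist'); im=read_camera('wrist'); np.savez('wW.npz',im=im,view=P['view'])
cv2.imwrite('pics/w2.png',cv2.resize(im[:300,100:420][:,:,::-1],None,fx=2,fy=2,interpolation=cv2.INTER_CUBIC)); print(state()['time'])
E
```

```text
A [ 0.405 -0.117] 0.116 1.31 172.9
B [0.454 0.098] 0.114 1.3 -175.4
C [0.376 0.29 ] 0.113 1.26 -151.5
31.1833
```

View pics/w2.png

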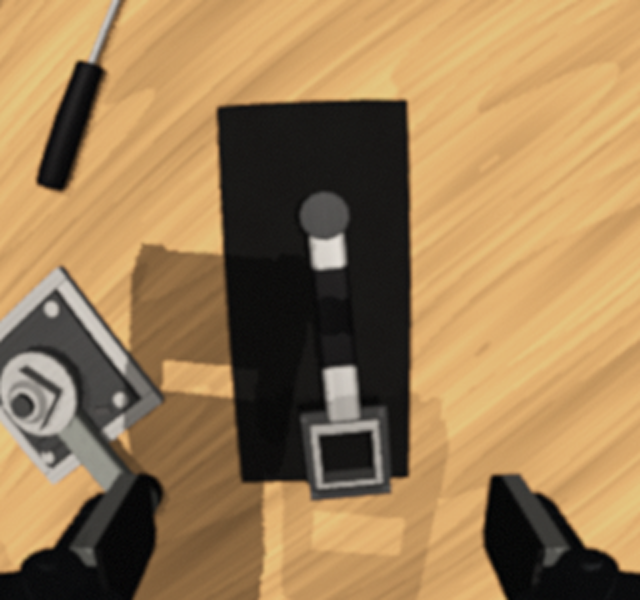

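```bash
python3 - <<'E'
from h import *
P=camera_params('wrist');P['view']=np.load('wW.npz')['view']
g=lambda u,v,z:onz(P,100+u/2,v/2,'wrist',z)
pm=g(324,216,.040);so=g(345,451,.030);d=pm-so
print('pommel',pm.round(4),'socket',so.round(4),np.hypot(*d).round(4),'ang',np.degrees(np.arctan2(d[1],d[0])).round(1),'grip',(so+.11*d/np.hypot(*d)).round(4))
print('grip img mid',g(331,318,.037).round(4), 'collars',g(327,250,.037),g(343,392,.037))
c=np.array([g(u,v,.004) for u,v in [(218,107),(406,101),(408,477),(242,481)]])
print('mat',c.round(3).tolist(),'ctr',c.mean(0).round(4),[np.hypot(*(c[i]-c[i-1])).round(3) for i in range(4)])
e=(c[0]+c[1]-c[2]-c[3]);print('mat ang',np.degrees(np.arctan2(e[1],e[0])).round(1))
S=camera_params('scene');D=camera_params('side');k=.64
def tri(a,b):
    o1,d1=ray(S,a[0]*k,a[1]*k,'scene');o2,d2=ray(D,b[0]*k,b[1]*k,'side')
    A=np.stack([d1,-d2],1); t=np.linalg.lstsq(A,o2-o1,rcond=None)[0]; return (o1+d1*t[0]).round(3)
print('case front-top corners',tri((115,400),(708,335)),tri((168,348),(640,372)),tri((322,470),(550,237)))
from math import radians as rd
for n,h in [('A',15.1),('B',28.3),('C',48.2)]:
  for yo in (0,pi):
    qs=[]
    for t in np.arange(0,1.2,.2):
        b=rd(h)-t;q=inverse_kinematics([NUT[n][0]+.11*np.cos(b),NUT[n][1]+.11*np.sin(b),.05],[pi,0,b+yo])
        qs.append(None if q is None else round(float(q[5]),2))
    print(n,yo,qs)
E
```

```text
pommel [ 0.4762 -0.3826] socket [ 0.3309 -0.2838] 0.1756 ang -34.2 grip [ 0.4219 -0.3457]
grip img mid [ 0.4184 -0.3413] collars [ 0.45682208 -0.36928827] [ 0.37088059 -0.3136179 ]
mat [[0.588, -0.375], [0.504, -0.483], [0.269, -0.303], [0.354, -0.194]] ctr [ 0.4287 -0.3389] [np.float64(0.296), np.float64(0.137), np.float64(0.297), np.float64(0.138)]
mat ang -37.6
case front-top corners [ 0.937 -0.228  0.089] [ 0.808 -0.252  0.054] [0.812 0.127 0.086]
A 0 [1.04, 1.21, 1.38, 1.54, 1.71, 1.87]
A 3.141592653589793 [-2.1, -1.93, -1.76, -1.6, -1.43, -1.27]
B 0 [1.21, 1.38, 1.55, 1.72, 1.89, 2.06]
B 3.141592653589793 [-1.93, -1.76, -1.59, -1.42, -1.25, -1.08]
C 0 [1.29, 1.46, 1.63, 1.8, 1.97, 2.14]
C 3.141592653589793 [-1.85, -1.68, -1.51, -1.34, -1.17, -1.0]
```

```bash
python3 - <<'E'
from h import *
y=np.radians(-34.2)+pi
reach([.4202,-.3440,.12],[pi,0,y]); movel([.4202,-.3440,.009]); set_gripper(.01,80)
print(state()['gripper_width'],state()['force'])
movel([.4202,-.3440,.14]); wait(.3)
P=camera_params('wrist'); im=read_camera('wrist'); s=state(); np.savez('wG.npz',im=im,view=P['view'],p=s['tcp_pos'],o=s['orientation'])
cv2.imwrite('pics/w3.png',cv2.resize(im[:384,60:460][:,:,::-1],None,fx=1.5,fy=1.5,interpolation=cv2.INTER_CUBIC)); print(s['time'],s['gripper_width'],s['force'])
E
```

```text
0.022674998595453296 [-1.31796617  0.82378777  6.56910256]
36.7833 0.022797377767392327 [-1.00333576  0.17283342 -3.64085806]
```

View pics/w3.png

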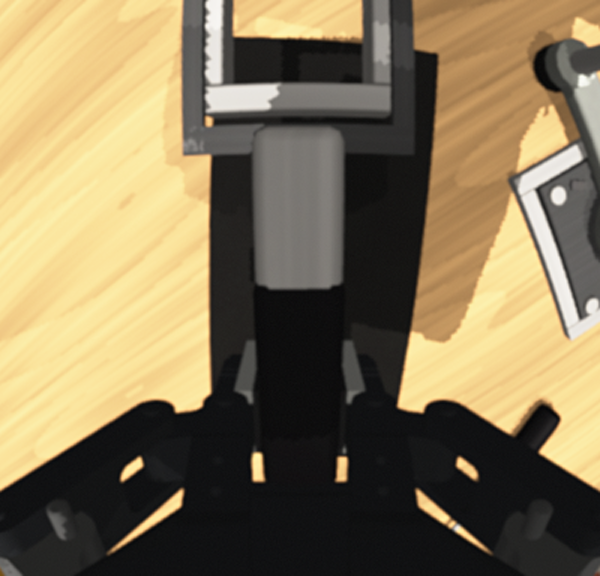

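Wrench held straight in the jaws. The near inner edge of the socket hole is at row 82, columns 232–364, and the outer base edge is at row 153. I'll compute the socket offset in the tool frame.

```bash
python3 - <<'E'
from h import *
from scipy.spatial.transform import Rotation as Ro
d=np.load('wG.npz');P=camera_params('wrist');P['view']=d['view'];T=Ro.from_euler('xyz',d['o']).as_matrix();p=d['p']
def g(u,v,dz):
    z=p[2]+dz; q=onz(P,60+u/1.5,v/1.5,'wrist',z); return (T.T@(np.array([*q,z])-p))[:2]*1000
for dz in (.015,.021,.025):
    print(dz,'inner',g(232,82,dz).round(1),g(364,82,dz).round(1),'top outer',g(203,117,dz).round(1),g(391,117,dz).round(1))
for dz in (-.005,.0,.013): print(dz,'base',g(183,153,dz).round(1),g(414,153,dz).round(1))
print('handle edges',g(256,270,.0285),g(343,270,.0285))
E
```

```text
0.015 inner [ 93.8 -19.2] [93.7 18.1] top outer [ 84.  -27.6] [83.8 25.9]
0.021 inner [ 92.9 -18.3] [92.8 17.2] top outer [ 83.5 -26.3] [83.3 24.7]
0.025 inner [ 92.3 -17.7] [92.2 16.7] top outer [ 83.2 -25.5] [83.  23.9]
-0.005 base [ 73.8 -39. ] [73.6 38.1]
0.0 base [ 73.8 -37.7] [73.6 36.8]
0.013 base [ 73.8 -34.3] [73.6 33.4]
handle edges [ 42.28200565 -11.79955914] [42.23734227 11.37976705]
```

```bash
python3 - <<'E'
from h import *
from scipy.spatial.transform import Rotation as Ro
out=[]
for n in ('side','scene'):
    im,P=snap(n); s=state(); c=proj(P,s['tcp_pos'],n).astype(int); print(n,c)
    x0,y0=max(c[0]-80,0),max(c[1]-60,0)
    out.append(cv2.resize(im[y0:y0+120,x0:x0+160][:,:,::-1],(640,480),interpolation=cv2.INTER_CUBIC)); print(x0,y0)
cv2.imwrite('pics/s3.png',out[0]);cv2.imwrite('pics/s3b.png',out[1])
E
```

```text
side [289 279]
209 219
scene [173 103]
93 43
```

View pics/s3.png

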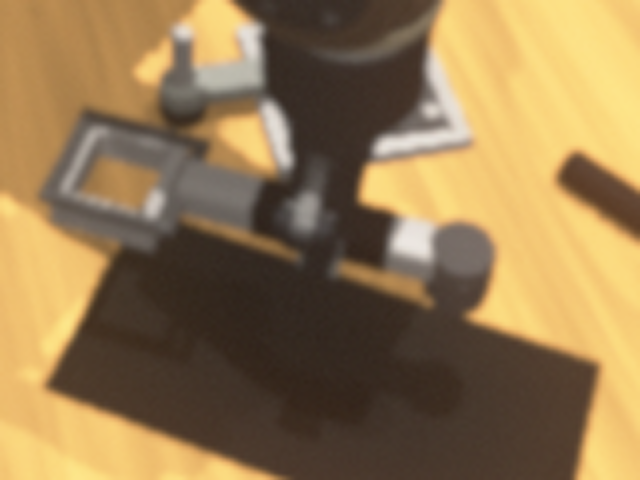

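View pics/s3b.png

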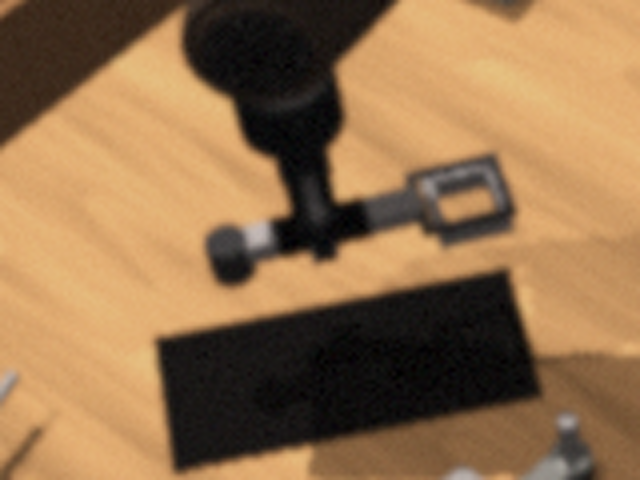

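```bash
python3 - <<'E'
from h import *
from scipy.spatial.transform import Rotation as Ro
S=camera_params('scene');D=camera_params('side');s=state();T=Ro.from_euler('xyz',s['orientation']).as_matrix();p=s['tcp_pos']
def tri(a,b):
    o1,d1=ray(S,93+a[0]/4,43+a[1]/4,'scene');o2,d2=ray(D,209+b[0]/4,219+b[1]/4,'side')
    A=np.stack([d1,-d2],1); t=np.linalg.lstsq(A,o2-o1,rcond=None)[0]; q=(o1+d1*t[0]+o2+d2*t[1])/2
    return (T.T@(q-p)*1000).round(1), np.linalg.norm(o1+d1*t[0]-o2-d2*t[1]).round(4)
sc=[(497,155),(513,208),(430,230),(412,176)]; si=[(88,110),(42,195),(165,222),(205,148)]
for a,b in zip(sc,si): print('corner',tri(a,b))
print('ctr',tri(np.mean(sc,0),np.mean(si,0)),'pommel',tri((230,238),(462,248)))
for z in (.021,.030):
  for n,P,c,o in (('scene',S,np.mean(sc,0),(93,43)),('side',D,np.mean(si,0),(209,219))):
    q=onz(P,o[0]+c[0]/4,o[1]+c[1]/4,n,p[2]+z);print(z,n,(T.T@(np.array([*q,p[2]+z])-p)*1000).round(1))
E
```

```text
corner (array([137. ,   4.2, -50.4]), np.float64(0.0106))
corner (array([154.6,  -6.8,  19.3]), np.float64(0.0069))
corner (array([85.4, -2.8, 17.5]), np.float64(0.0035))
corner (array([ 71.5,   1.9, -48. ]), np.float64(0.0107))
ctr (array([111.7,  -0.6, -16.2]), np.float64(0.0031)) pommel (array([-67.1,  -1. , -27.8]), np.float64(0.0046))
0.021 scene [112.6   3.2 -21. ]
0.021 side [108.5  -4.3 -21. ]
0.03 scene [111.5  11.5 -30. ]
0.03 side [105.7 -10.8 -30. ]
```

Two-view and wrist estimates agree: the socket centre is at about tool x 112 mm, y −0.6 mm, and level. Hover it over nut A and look through the hole.

```bash
cat >> h.py <<'E'
from scipy.spatial.transform import Rotation as Ro
H={'A':15.1,'B':28.3,'C':48.2}
OFF=[.112,-.0006]
def tpose(n,h,z,off=None,dxy=(0,0)):
    """TCP pose putting the socket centre (off in tool frame) on nut n, handle angle h (rad); z=socket underside height"""
    off=OFF if off is None else off
    T=Ro.from_euler('xyz',[pi,0,h+pi]); v=T.apply([off[0],off[1],0])
    return [NUT[n][0]+dxy[0]-v[0],NUT[n][1]+dxy[1]-v[1],z+.0053],[pi,0,h+pi]
E
python3 - <<'E'
from h import *
p=state()['tcp_pos']; movel([p[0],p[1],.2])
h=np.radians(H['A']); reach(*tpose('A',h,.2)); movel(*tpose('A',h,.082)); wait(.3)
P=camera_params('wrist'); im=read_camera('wrist'); s=state(); np.savez('wH.npz',im=im,view=P['view'],p=s['tcp_pos'],o=s['orientation'])
cv2.imwrite('pics/w4.png',cv2.resize(im[:160,140:380][:,:,::-1],None,fx=3,fy=3,interpolation=cv2.INTER_CUBIC)); print(s['time'],s['gripper_width'],s['force'],proj(P,[*NUT['A'],.07],'wrist'))
E
```

```text
39.9333 0.022840294656787805 [ 0.24103592  0.48964268 -3.41387653] [259.00862089  30.59692652]
```

View pics/w4.png

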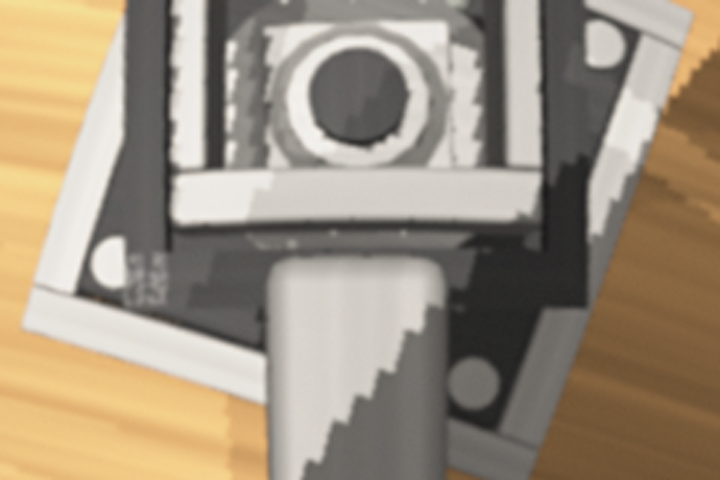

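Stud at (358,95) is centred within the hole (222–488) and the nut's flats are parallel to the socket. Lowering onto nut A and turning.

```bash
sed -i 's/^OFF=.*/OFF=[.1132,-.0006]/' h.py; cat >> h.py <<'E'
def moment(n):
    s=state(); f=s['force']; r=s['tcp_pos'][:2]-np.array(NUT[n]); return r[0]*f[1]-r[1]*f[0]+s['ft_torque'][2], f, s['ft_torque'][2]
def lower(n,h):
    movel(*tpose(n,h,.076)); hit=movel(*tpose(n,h,.040),max_speed=.03,contact_N=10)
    s=state(); print('lower',hit,'underside z',(s['tcp_pos'][2]-.0053).round(4),s['force'].round(1)); return s['tcp_pos'][2]-.0053
def tighten(n,h,zs,step=.05,tmax=1.25,fmax=25):
    t=0; log=[]
    while t<tmax:
        t+=step if t<.5 else step/2
        movel(*tpose(n,h-t,zs),max_speed=.06)
        m,f,tz=moment(n); log.append((round(t,3),round(m,2),round(float(np.hypot(*f[:2])),1),round(float(tz),2)))
        if m>1.45 or np.hypot(*f[:2])>fmax: break
    print(log); print('t',state()['time'],'w',state()['gripper_width']); return t
E
python3 - <<'E'
from h import *
h=np.radians(H['A']); m0=moment('A'); print(m0)
z=lower('A',h)
if z<.0465: 
    tighten('A',h,z+.0005)
E
```

```text
(np.float64(0.0915431944485938), array([ 0.24103592,  0.48964268, -3.41387653]), np.float64(0.045785131364451025))
lower True underside z 0.0408 [0.6 0.2 7.5]
[(0.05, np.float64(-0.04), 2.3, -0.03), (0.1, np.float64(0.04), 4.8, -0.21), (0.15, np.float64(0.14), 6.8, -0.24), (0.2, np.float64(0.26), 9.2, -0.09), (0.25, np.float64(0.4), 8.1, -0.04), (0.3, np.float64(0.38), 8.2, -0.07), (0.35, np.float64(0.32), 8.4, -0.08), (0.4, np.float64(0.35), 7.9, -0.07), (0.45, np.float64(0.55), 8.6, 0.04), (0.5, np.float64(1.16), 10.1, 0.27), (0.55, np.float64(0.92), 9.8, 0.16), (0.575, np.float64(1.03), 10.3, 0.31), (0.6, np.float64(0.99), 9.2, 0.32), (0.625, np.float64(0.99), 9.7, 0.27), (0.65, np.float64(0.94), 8.7, 0.27), (0.675, np.float64(1.06), 9.3, 0.33), (0.7, np.float64(1.13), 9.9, 0.35), (0.725, np.float64(1.09), 8.2, 0.37), (0.75, np.float64(1.13), 9.0, 0.37), (0.775, np.float64(1.0), 8.3, 0.32), (0.8, np.float64(1.05), 8.3, 0.36), (0.825, np.float64(1.12), 8.9, 0.32), (0.85, np.float64(1.09), 8.5, 0.38), (0.875, np.float64(1.1), 9.4, 0.31), (0.9, np.float64(1.09), 8.2, 0.39), (0.925, np.float64(1.16), 8.8, 0.38), (0.95, np.float64(1.09), 8.7, 0.35), (0.975, np.float64(1.2), 8.6, 0.4), (1.0, np.float64(1.1), 8.9, 0.4), (1.025, np.float64(1.12), 7.9, 0.41), (1.05, np.float64(1.18), 8.6, 0.51), (1.075, np.float64(1.84), 10.0, 0.87)]
t 49.3417 w 0.022810034820627545
```

```bash
python3 - <<'E'
from h import *
im,P=snap('wrist'); s=state(); np.savez('wT.npz',im=im,view=P['view'],p=s['tcp_pos'],o=s['orientation']); print(moment('A'),s['orientation'])
cv2.imwrite('pics/w5.png',cv2.resize(im[:160,140:380][:,:,::-1],None,fx=2,fy=2,interpolation=cv2.INTER_CUBIC))
E
```

```text
(np.float64(1.8613978055744642), array([9.64043483, 1.97257373, 1.33873514]), np.float64(0.9157963890816454)) [3.13994632 0.00414602 2.33426628]
```

View pics/w5.png

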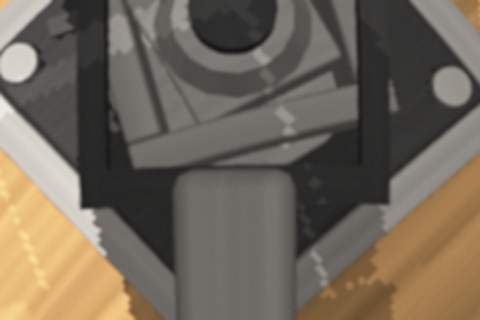

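Head visibly broken ~15° (socket edge (130,148)–(358,88) vs the handle yoke), i.e. fully tripped against the stop. Back off, lift, and do B.

```bash
cat >> h.py <<'E'
def backoff(n,h,t,zs):
    for b in np.arange(.08,.441,.09): movel(*tpose(n,h-t+b,zs),max_speed=.08)
    print('back',[np.round(x,2) for x in moment(n)])
    movel(*tpose(n,h-t+.44,.075),max_speed=.05); print('lifting',state()['force'].round(1)); movel(*tpose(n,h-t+.44,.15))
    print('up',state()['force'].round(1),state()['gripper_width'])
E
python3 - <<'E'
from h import *
backoff('A',np.radians(H['A']),1.075,.0413)
h=np.radians(H['B']); reach(*tpose('B',h,.16)); movel(*tpose('B',h,.082)); wait(.2)
P=camera_params('wrist');im=read_camera('wrist'); print(proj(P,[*NUT['B'],.07],'wrist'),state()['time'])
cv2.imwrite('pics/w6.png',cv2.resize(im[:160,140:380][:,:,::-1],None,fx=2,fy=2,interpolation=cv2.INTER_CUBIC))
E
```

```text
back [np.float64(0.05), array([ 1.08, -1.06,  3.56]), np.float64(0.12)]
lifting [ 0.8 -0.5 -3.7]
up [-0.4 -0.  -4.8] 0.02330319283377447
[259.23849824  28.41052086] 54.4167
```

View pics/w6.png

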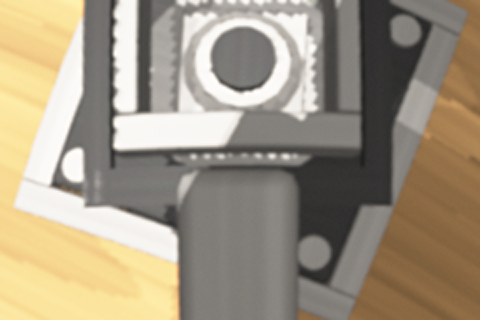

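Over B the stud is at (244,59) and the hole is centred at column ~236, so the nut sits ~2 mm to tool +y. I'll correct for that and go.

```bash
python3 - <<'E'
import re
from h import *
h=np.radians(H['B']); v=Ro.from_euler('xyz',[pi,0,h+pi]).apply([-.0004,.0014,0])
b=(round(NUT['B'][0]+v[0],4),round(NUT['B'][1]+v[1],4)); print(b)
s=open('h.py').read(); s=s.replace("'B':(.5681,.1067)",f"'B':{b}").replace('OFF=[.1132,-.0006]','OFF=[.1132,-.0012]'); open('h.py','w').write(s)
E
python3 - <<'E'
from h import *
h=np.radians(H['B']); z=lower('B',h)
if z<.0465: 
    t=tighten('B',h,z+.0005); print('T',t)
    im,P=snap('wrist'); cv2.imwrite('pics/w7.png',cv2.resize(im[:160,140:380][:,:,::-1],None,fx=2,fy=2,interpolation=cv2.INTER_CUBIC))
E
```

```text
(np.float64(0.5678), np.float64(0.1081))
lower True underside z 0.0409 [0.2 0.6 7. ]
[(0.05, np.float64(-0.05), 2.1, 0.05), (0.1, np.float64(0.02), 1.7, -0.07), (0.15, np.float64(-0.05), 0.9, -0.15), (0.2, np.float64(-0.01), 1.9, 0.04), (0.25, np.float64(-0.02), 4.9, 0.25), (0.3, np.float64(0.26), 5.2, 0.41), (0.35, np.float64(0.35), 5.8, 0.44), (0.4, np.float64(0.22), 5.5, 0.47), (0.45, np.float64(0.44), 5.6, 0.48), (0.5, np.float64(0.36), 5.6, 0.47), (0.55, np.float64(0.98), 6.8, 0.77), (0.575, np.float64(0.96), 5.8, 0.79), (0.6, np.float64(0.87), 7.0, 0.78), (0.625, np.float64(0.94), 7.1, 0.85), (0.65, np.float64(1.03), 6.7, 0.88), (0.675, np.float64(0.94), 7.3, 0.82), (0.7, np.float64(1.07), 7.0, 0.9), (0.725, np.float64(0.98), 7.0, 0.85), (0.75, np.float64(1.06), 7.2, 0.85), (0.775, np.float64(1.1), 6.5, 0.87), (0.8, np.float64(1.07), 6.6, 0.89), (0.825, np.float64(1.1), 7.2, 0.94), (0.85, np.float64(1.09), 7.3, 0.88), (0.875, np.float64(1.03), 7.2, 0.92), (0.9, np.float64(1.03), 7.4, 0.95), (0.925, np.float64(1.08), 7.2, 0.95), (0.95, np.float64(1.16), 6.6, 0.97), (0.975, np.float64(1.0), 7.3, 0.89), (1.0, np.float64(1.12), 7.1, 0.96), (1.025, np.float64(1.1), 7.3, 0.97), (1.05, np.float64(1.26), 7.7, 1.01), (1.075, np.float64(1.25), 6.9, 1.0), (1.1, np.float64(1.56), 7.4, 1.23)]
t 64.0917 w 0.022813728921144256
T 1.0999999999999999
```

```bash
python3 - <<'E'
from h import *
h=np.radians(H['B']); t=1.12; movel(*tpose('B',h-t,.0413),max_speed=.05); print(moment('B'))
im,P=snap('wrist'); np.savez('wTB.npz',im=im)
backoff('B',h,t,.0413)
h=np.radians(H['C']); reach(*tpose('C',h,.16)); movel(*tpose('C',h,.082)); wait(.2)
P=camera_params('wrist');im2=read_camera('wrist'); print((proj(P,[*NUT['C'],.07],'wrist')-[140,0])*2,state()['time'])
c=[cv2.resize(i[:160,140:380][:,:,::-1],None,fx=2,fy=2,interpolation=cv2.INTER_CUBIC) for i in (im2,im)]
cv2.imwrite('pics/w8.png',cv2.resize(np.vstack(c)[:600],(480,600)))
E
```

```text
(np.float64(2.0113625379393882), array([ 8.15720568, -0.18401716,  1.03506982]), np.float64(1.4981844889619276))
back [np.float64(-0.0), array([ 1.1 , -1.05,  3.02]), np.float64(0.09)]
lifting [ 0.2 -0.8 -3.6]
up [-0.5 -0.1 -4.7] 0.022670725098302584
[235.81786213  57.21023334] 69.5667
```

View pics/w8.png

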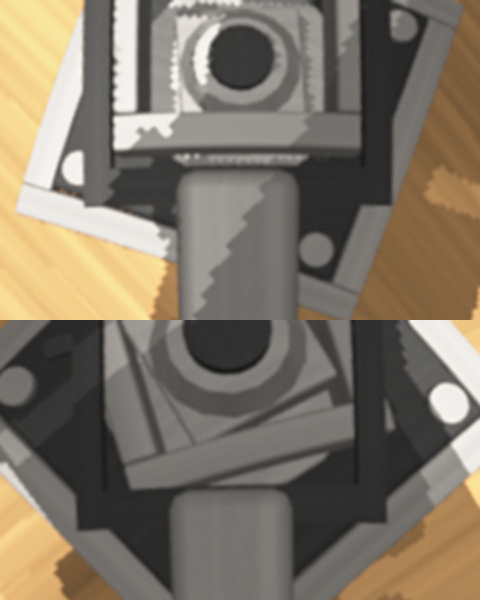

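B's head stood ~15° off at its stop, so fully tripped. Over C the stud is at (241,59) against hole centre 236, so I shift ~1.2 mm and go.

```bash
python3 - <<'E'
from h import *
h=np.radians(H['C']); v=Ro.from_euler('xyz',[pi,0,h+pi]).apply([-.0004,.0012,0])
b=(round(float(NUT['C'][0]+v[0]),4),round(float(NUT['C'][1]+v[1]),4)); print(b)
s=open('h.py').read(); s=s.replace("'C':(.475,.3436)",f"'C':{b}").replace("np.float64(0.5678), np.float64(0.1081)","0.5678, 0.1081"); open('h.py','w').write(s)
E
python3 - <<'E'
from h import *
h=np.radians(H['C']); z=lower('C',h)
if z<.0465: 
    t=tighten('C',h,z+.0005)+.02
    movel(*tpose('C',h-t,z+.0005),max_speed=.05); print('T',t,moment('C'))
    im,P=snap('wrist'); cv2.imwrite('pics/w9.png',cv2.resize(im[:160,140:380][:,:,::-1],None,fx=2,fy=2,interpolation=cv2.INTER_CUBIC))
    open('t.txt','w').write(f'{t} {z}')
E
```

```text
(0.4744, 0.3447)
lower True underside z 0.0409 [0.  0.1 6.3]
[(0.05, np.float64(0.03), 1.1, 0.09), (0.1, np.float64(-0.07), 3.2, 0.04), (0.15, np.float64(0.15), 3.8, 0.3), (0.2, np.float64(0.26), 3.7, 0.39), (0.25, np.float64(0.17), 5.5, 0.42), (0.3, np.float64(0.31), 5.5, 0.46), (0.35, np.float64(0.32), 5.3, 0.44), (0.4, np.float64(0.27), 5.4, 0.45), (0.45, np.float64(0.4), 5.4, 0.51), (0.5, np.float64(1.08), 6.7, 0.8), (0.55, np.float64(0.99), 6.5, 0.84), (0.575, np.float64(1.01), 6.2, 0.85), (0.6, np.float64(0.95), 5.8, 0.87), (0.625, np.float64(1.07), 5.7, 0.89), (0.65, np.float64(1.06), 6.2, 0.91), (0.675, np.float64(1.1), 6.4, 0.93), (0.7, np.float64(1.02), 5.9, 0.88), (0.725, np.float64(0.98), 5.5, 0.89), (0.75, np.float64(1.02), 6.9, 0.92), (0.775, np.float64(1.1), 6.0, 0.99), (0.8, np.float64(1.03), 7.3, 0.94), (0.825, np.float64(1.04), 7.0, 0.94), (0.85, np.float64(1.02), 6.6, 0.96), (0.875, np.float64(1.08), 6.9, 0.94), (0.9, np.float64(1.16), 7.5, 1.02), (0.925, np.float64(1.14), 6.5, 0.96), (0.95, np.float64(1.07), 7.6, 0.99), (0.975, np.float64(1.09), 6.7, 0.98), (1.0, np.float64(1.13), 7.8, 1.01), (1.025, np.float64(1.13), 7.9, 1.05), (1.05, np.float64(1.23), 6.9, 1.01), (1.075, np.float64(1.52), 6.8, 1.25)]
t 78.9917 w 0.022648126897272934
T 1.095 (np.float64(1.986349677943775), array([8.75365912, 2.26605123, 1.34342282]), np.float64(1.503238465359401))
```

```bash
python3 - <<'E'
from h import *
t,z=map(float,open('t.txt').read().split()); h=np.radians(H['C'])
backoff('C',h,t,z+.0005); movel(tpose('C',h-t+.44,.22)[0])
h=np.radians(-37.6); q=[.4287+.028*np.cos(h),-.3389+.028*np.sin(h)]
reach([*q,.2],[pi,0,h+pi]); movel([*q,.03]); print(movel([*q,.007],max_speed=.02,contact_N=5),state()['tcp_pos'],state()['force'],state()['gripper_width'])
set_gripper(.06); wait(.3); movel([*q,.2]); set_gripper(.085)
a=np.arctan2(-.34,.43); reach([.43,-.34,.33],[pi,0,a]); wait(.5)
P=camera_params('wrist');im=read_camera('wrist');np.savez('wF.npz',im=im,view=P['view']);print(state()['time'])
sc,_=snap('scene')
A=cv2.resize(im[:300,100:420][:,:,::-1],(480,450),interpolation=cv2.INTER_CUBIC); B=cv2.resize(sc[90:340,110:410][:,:,::-1],(320,267)); 
m=np.zeros((450,800,3),np.uint8); m[:,:480]=A; m[:267,480:]=B; cv2.imwrite('pics/f.png',m)
E
```

```text
back [np.float64(-0.02), array([ 0.72, -0.96,  2.39]), np.float64(0.1)]
lifting [-0.4  0.6 -3.9]
up [-0.2  0.1 -4.3] 0.02271889982446786
True [ 0.45082925 -0.35594215  0.00953532] [-0.75451504  0.83533794  5.27379348] 0.022982587242849156
93.325
```

View pics/f.png

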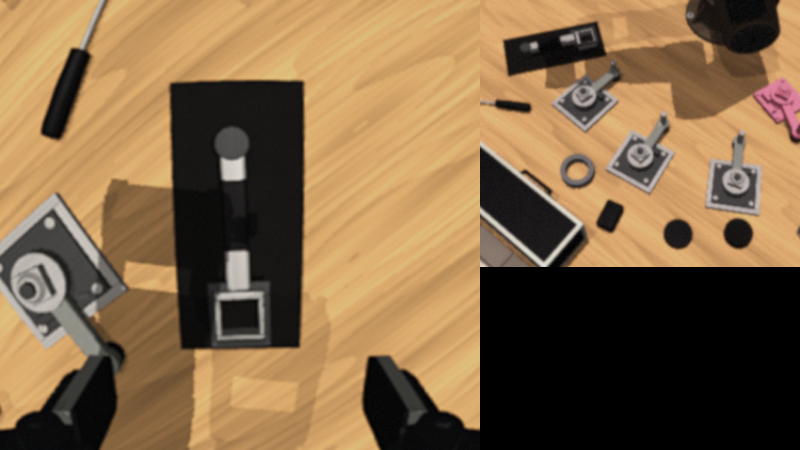

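```bash
python3 - <<'E'
from h import *
P=camera_params('wrist');P['view']=np.load('wF.npz')['view']
g=lambda u,v,z:onz(P,100+u/1.5,v/1.5,'wrist',z)
h=np.radians(-37.6);R=np.array([[np.cos(h),np.sin(h)],[-np.sin(h),np.cos(h)]])
f=lambda u,v,z:(R@(g(u,v,z)-[.4287,-.3389])*1000).round(1)
print('mat corners',f(170,84,.004),f(304,81,.004),f(300,347,.004),f(182,348,.004))
print('pommel',f(232,143,.04),'socket hole',f(240,315,.03),'light near edge',f(240,339,.03),'dark edge',f(240,346,.03),f(240,346,.004),'dark L/R',f(208,316,.03),f(271,316,.03))
E
```

```text
mat corners [147.6  69.1] [148.6 -69.7] [-148.5  -69.3] [-147.7   68.5]
pommel [82.1  5.3] socket hole [-96.8   0.1] light near edge [-124.9    0.5] dark edge [-133.3    0.6] [-145.6    0.8] dark L/R [-97.5  34.3] [-98.5 -32.9]
```

The wrench is on the mat but the socket end is near its edge (margin 3–15 mm depending on the height assumed). I'll move it 16 mm toward the pommel side.

```bash
python3 - <<'E'
from h import *
h=np.radians(-37.6); u=np.array([np.cos(h),np.sin(h)]); q=np.array([.4287,-.3389])+.028*u
reach([*q,.1],[pi,0,h+pi]); movel([*q,.0095]); set_gripper(.01,60); print(state()['gripper_width'])
movel([*q,.035]); q=q+.016*u; movel([*q,.035]); print(movel([*q,.007],max_speed=.02,contact_N=5),state()['tcp_pos'],state()['gripper_width'])
set_gripper(.06); wait(.3); movel([*q,.2]); set_gripper(.085)
a=np.arctan2(-.34,.43); reach([.43,-.34,.33],[pi,0,a]); wait(.5)
P=camera_params('wrist');im=read_camera('wrist');np.savez('wF.npz',im=im,view=P['view']);print(state()['time'])
cv2.imwrite('pics/f2.png',cv2.resize(im[:300,100:420][:,:,::-1],(480,450),interpolation=cv2.INTER_CUBIC))
E
```

```text
0.023193504269126156
True [ 0.46354804 -0.36572056  0.01012921] 0.023362166928478756
104.8167
```

View pics/f2.png

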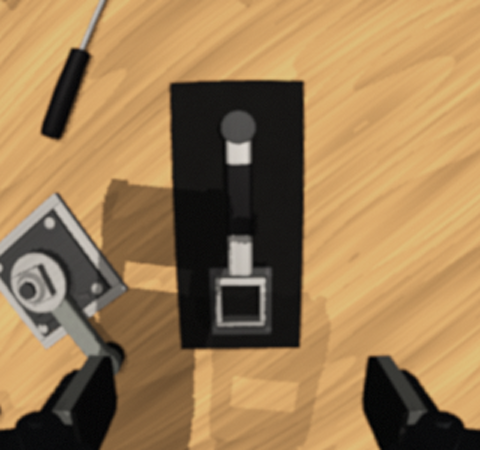

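The wrench lies flat and along the mat: pommel (238,126), socket (241,302), with clear margins all round. In the last scene view all three legs were out and the loose things were unmoved. Handing in.

```bash
python3 -c "
from station import *
close_job(); print(state()['time'])"
```

```text
the job is handed in; nothing more can be done
the job is handed in; nothing more can be done
```

The job is done and handed in at about 105 s of the 210 s allowed: all three legs are out, all three nuts are tightened, and the wrench is back on the mat.

- **Legs:** I pushed A, B and C past centre first. A camera measurement then put their swing at about 1.31, 1.30 and 1.26 rad against the 1.25 stop, which agrees within the measuring error.
- **Nuts:** Each socket seated at the collar. I then turned each nut clockwise until the moment jumped from about 1.2 to 1.8–2.0 N m, which means the wrench was on its stop. The pictures of A and B show the head about 15° (0.26 rad) off the handle, fully tripped. For C I did not view the picture; it showed the same force pattern.
- **Wrench:** My first placing left the socket end only 3–15 mm from the mat edge, so I moved it 16 mm. It now lies flat and along the mat with clear margins in the last picture.
- **Other things:** By eye, the loose things on the bench look unmoved in the last scene view, taken before I re-placed the wrench.
- **Disagreement:** Estimates of the socket's offset from the grip differed by about 3 mm. I settled it with a close look through the socket over each nut before lowering it.

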